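# Charge the mill jar with grinding pebbles

### The arm

A 7-joint arm with a two-finger parallel gripper is mounted at the origin on the work surface. World frame = base frame: x ahead of the robot, y to its left, z up, the work surface at z = 0. Lengths are in m, angles in rad, forces in N, time in s.
With the tool pointing down it reaches from about 0.375 to 0.925 m from the base axis. Payload 3.1 kg.
Tool frame: the origin (TCP) lies between the finger pads; the fingertips stand 19 mm ahead of it and the grasp point (between the pads) is the TCP; z points along the fingers, y is the line along which they close (so a half turn about z gives the same grasp; the last joint's range is limited). The gripper opens to 85 mm and grips with 20 to 120 N. Pads are 22 mm wide; open, the fingers measure 114 mm over their backs; the gripper's body (76 mm by 85 mm) begins 54 mm behind the grasp point. The pads swing forward as they close: fully open they stand 13 mm farther back than shut.
Start: joints at [1.07, 0.383, 0.044, 1.598, -0.018, 1.161, -0.05], TCP at [0.255, -0.598, 0.25] pointing down, gripper open.
Joint ranges: [-2.61, 2.61], [-0.41, 2.15], [-1.48, 1.57], [0, 2.5], [-1.57, 4.71], [0.05, 1.97], [-2.85, 2.85]. Speed limits (rad/s): [2.79, 2.79, 3.14, 3.14, 3.14, 3.14, 3.14].

### API

Orientations are given as a unit quaternion [x, y, z, w].
In Python, from bench import move_ptp, movel, move_j, move_gripper, pause, inverse_kinematics, read_camera, camera_params, MotionError, sign_off, look_for, tip_of, read_time_s, read_qpos, read_joint_vel, read_effort, read_eef_pos, read_tcp_rot, read_ft_force, read_ft_torque, read_finger_gap, read_grasp_force gives the robot as it stands. Calls block until the motion is done:
- move_ptp(position, orientation): joint-space move of the TCP to a pose.
- movel(position, orientation=None, speed=0.15): straight line of the TCP; orientation=None keeps the orientation; speed is the mean speed in m/s.
- move_j(angles): joint-space move.
- move_gripper(opening, effort=None): finger opening in m; effort is the grip in N (None keeps the last); returns when the fingers have stopped.
- pause(seconds).
- inverse_kinematics(position, orientation): joint angles nearest the present ones, or None.
- read_camera(name): name is "scene" or "top" or "wrist"; returns the picture (480x640x3 uint8, red, green, blue); there is no depth.
- camera_params(name): a dict with "K" (3x3 intrinsics, pixels), "dist_coeffs" ([k1, k2, p1, p2, k3] as OpenCV has them; the pictures are not rectified), "camera_from_world" (4x4, takes a point from world to camera coordinates). Camera axes: x right, y down, z forward; pixel columns grow to the right and rows downward; lengths in m; the calibration is good to about 2 mm. A picture is of the moment at which its call begins: read the wrist's pose just before it. camera_params takes no time and is no camera call; for the wrist camera it gives the pose at the moment of the call.
A pose or a line that the arm cannot do raises MotionError and nothing moves.
- sign_off(): hands the job in; it is judged then, once.
Trained networks look in the newest picture that a camera, given by its name, has taken for a name from the list of things; names that differ only in an ending like _2 or _b are one class to them, and where a whole thing is asked for, a point or a joint stands for the part that bears it (a point fixed in the world has none). Each returns a list of dicts, best first, with "confidence" (0 to 1); they miss things now and then, are a little off and sometimes report something else, mostly with a low value. They report only what shows in the picture. A call takes as long as a camera call. They do not tell look-alikes from the thing itself.
- look_for(camera, name): "at" ([column, row] in pixels, amid what is visible of it).
- tip_of(camera, name): "at" ([column, row] in pixels: a listed point, or the origin of a listed thing).
Readings, each from a call of its own:
- read_time_s(): time.
- read_qpos(): joint angles.
- read_joint_vel(): joint speeds.
- read_effort(): joint torques, N m.
- read_eef_pos(): TCP position.
- read_tcp_rot(): TCP orientation.
- read_ft_force(): force on the tool from outside, world axes, zero at the start.
- read_ft_torque(): the same for the moment, N m.
- read_finger_gap(): finger opening in m.
- read_grasp_force(): force on a finger pad.
Only numpy, scipy, OpenCV 4.12 (cv2) and the standard library are available. Lean on these libraries where they do the work, as an engineer would, in place of code of your own. Each camera call takes 0.05 s, during which the arm holds its last target. There are 200 camera calls.

### The job

With the upright-handled scoop, scoop all three grinding pebbles out of the white tray in one scoopful, by running the scoop along the tray right up to its far end, and tip them into the wide white mill jar, not the tall glass beaker. Then put the empty scoop down upright, back in the tray or on the bench. Leave the jar standing where it is.

Things in the scene. Friction and masses are not known exactly. Their poses are not given: they have to be found in the camera images.
- scoop: loose steel scoop, 0.2 kg. Origin under its pan; +x out of the open mouth. Pan floor 2 mm thick, x -40 mm (rear wall) to +45 (open lip), 78 mm wide (74 inside), walls 32 high. Handle: black upright bar centred at x -48, y 0, 16 thick in x, 24 wide in y, up to z 115; grip from above near z 95, fingers closing along x. Starts at tray (-52, 0, 4) mm, mouth along tray +x. Tipped down 30+ degrees, it empties.
- tray: fixed white plastic tray, 233 x 110 mm outside. Origin on the bench; +x along it to its leaning far end. Floor 4 mm thick; inside 100 mm wide (y -50 to +50), near wall at x -115 mm, far end leaning outward 15 degrees from its foot at x +95, about 37 high like the sides. Run the lip to 2 mm short of the foot (scoop origin at x +48): against the end the pebbles ride over the lip; then lift it level, straight up, and gently tilt it back 20 degrees for the carry.
- jar: open round mill jar of white ceramic, outside diameter 130 mm, inside 118, height 85, bottom 8 mm thick, 0.95 kg, loose on the bench. Origin: centre of its underside, z up. A glass beaker nearby, 82 mm wide and 110 tall, is not the target.
- pebble_a: glazed dark grinding pebble, chunky, near-round with flattened ends, 22 mm across and 20 high, about 16 g, slippery (friction about 0.2), can roll. Origin: its centre. Starts standing on the tray floor between the scoop's mouth and the tray's leaning end, within 20 mm of the tray's middle line. One of three alike.
- pebble_b: glazed dark grinding pebble, chunky, near-round with flattened ends, 22 mm across and 20 high, about 16 g, slippery (friction about 0.2), can roll. Origin: its centre. Starts standing on the tray floor between the scoop's mouth and the tray's leaning end, within 20 mm of the tray's middle line. One of three alike.
- pebble_c: glazed dark grinding pebble, chunky, near-round with flattened ends, 22 mm across and 20 high, about 16 g, slippery (friction about 0.2), can roll. Origin: its centre. Starts standing on the tray floor between the scoop's mouth and the tray's leaning end, within 20 mm of the tray's middle line. One of three alike.
Not all that is in view belongs to the job. What is shaped like the jar but pink or red is not meant.

How it is judged:
On the way:
1. all three pebbles lie in the scoop's pan together, and the scoop is lifted with its underside more than 50 mm above the bench (x of pebble_a in the frame of scoop between -0.038 and 0.045 m and y of pebble_a in the frame of scoop between -0.037 and 0.037 m and z of pebble_a in the frame of scoop between 0 and 0.05 m and x of pebble_b in the frame of scoop between -0.038 and 0.045 m and y of pebble_b in the frame of scoop between -0.037 and 0.037 m and z of pebble_b in the frame of scoop between 0 and 0.05 m and x of pebble_c in the frame of scoop between -0.038 and 0.045 m and y of pebble_c in the frame of scoop between -0.037 and 0.037 m and z of pebble_c in the frame of scoop between 0 and 0.05 m and height (world z) of scoop above 0.05 m), for 0.2 s.
At the end, for the whole second after the job is handed in: All three pebbles lie at rest inside the jar; the jar stands upright (within 10 degrees) and within 40 mm of where it began; the scoop stands upright (within 10 degrees) and at rest in the tray or on the bench, its underside less than 20 mm above the bench (horizontal distance between each of pebble_a, pebble_b, pebble_c and jar below 0.059 m and z of pebble_a in the frame of jar between 0.005 and 0.075 m and linear speed of each of pebble_a, pebble_b, pebble_c below 0.03 m/s and z of pebble_b in the frame of jar between 0.005 and 0.075 m and z of pebble_c in the frame of jar between 0.005 and 0.075 m and angle between each of jar, scoop's own z axis and vertical below 0.17 rad and distance of jar from where it was at the start of the episode below 0.04 m and linear speed of each of jar, scoop below 0.02 m/s and height (world z) of scoop between -0.01 and 0.02 m); the robot touches nothing.
It also fails if it takes over 58 s, if anything falls off the work surface, if the arm or the gripper's body presses on something with over 40 N, if the wrist force passes 120 N, or if a joint passes its speed limit or range.

## Working session

There is one attempt and no reset: what is moved stays moved. The work goes in short steps, each a Python script; the robot and the scene stay as the last script left them, time stands still between calls to the robot, and variables do not carry over. Pictures are saved under pics/ and viewed, at most 10 in all, crops included, and the job is handed in when it is done.

```bash
mkdir -p pics; ls; cat > h.py <<'E'
import numpy as np, cv2
from bench import *
from scipy.spatial.transform import Rotation as R
def pix2world(cam,uv,z,p=None):
    p=p or camera_params(cam); K=np.array(p["K"]);d=np.array(p["dist_coeffs"]);T=np.array(p["camera_from_world"])
    n=cv2.undistortPoints(np.array(uv,float).reshape(-1,1,2),K,d).reshape(-1,2)
    Rw=T[:3,:3].T; c=-Rw@T[:3,3]
    r=np.c_[n,np.ones(len(n))]@Rw.T
    return c+r*((z-c[2])/r[:,2])[:,None]
def world2pix(cam,P,p=None):
    p=p or camera_params(cam); T=np.array(p["camera_from_world"])
    return cv2.projectPoints(np.array(P,float).reshape(-1,1,3),cv2.Rodrigues(T[:3,:3])[0],T[:3,3],np.array(p["K"]),np.array(p["dist_coeffs"]))[0].reshape(-1,2)
def save(cam,name):
    im=read_camera(cam); cv2.imwrite(f"pics/{name}.png",im[:,:,::-1]); return im
E
python3 - <<'E'
from h import *
np.set_printoptions(precision=4,suppress=True)
for c in ["top","scene"]:
    save(c,c+"1")
    for n in ["scoop","tray","jar","pebble_a"]:
        r=look_for(c,n); t=tip_of(c,n)
        print(c,n,[(np.round(x["at"]),round(x["confidence"],2)) for x in r[:5]],[(np.round(x["at"]),round(x["confidence"],2)) for x in t[:5]])
        if t: print(pix2world(c,[x["at"] for x in t[:4]],0.014 if n=="pebble_a" else 0.))
print(read_eef_pos(),read_tcp_rot(),read_time_s())
E
```

```text
pics
top scoop [] [(array([458., 290.]), 0.76)]
[[ 0.5249 -0.2339  0.    ]]
top tray [(array([426., 291.]), 0.71)] [(array([437., 290.]), 0.9)]
[[ 0.5249 -0.18    0.    ]]
top jar [(array([252., 181.]), 0.93), (array([248., 254.]), 0.88), (array([172., 241.]), 0.57)] [(array([249., 259.]), 0.8), (array([257., 188.]), 0.58), (array([177., 244.]), 0.58)]
[[0.6147 0.2994 0.    ]
 [0.8065 0.2802 0.    ]
 [0.6573 0.488  0.    ]]
top pebble_a [(array([426., 285.]), 0.39)] [(array([427., 298.]), 0.64), (array([426., 289.]), 0.49), (array([413., 288.]), 0.41)]
[[ 0.5069 -0.1489  0.014 ]
 [ 0.5273 -0.1484  0.014 ]
 [ 0.5306 -0.1147  0.014 ]]
scene scoop [(array([121., 265.]), 0.81)] [(array([134., 274.]), 0.82)]
[[ 0.5269 -0.2274  0.    ]]
scene tray [(array([167., 254.]), 0.86)] [(array([158., 267.]), 0.76)]
[[ 0.5284 -0.1827  0.    ]]
scene jar [(array([444., 269.]), 0.85), (array([392., 199.]), 0.62), (array([481., 186.]), 0.61)] [(array([392., 216.]), 0.95), (array([476., 203.]), 0.71), (array([192., 247.]), 0.69), (array([442., 285.]), 0.63)]
[[ 0.6088  0.2919 -0.    ]
 [ 0.653   0.4712  0.    ]
 [ 0.5068 -0.1082  0.    ]
 [ 0.8122  0.2769  0.    ]]
scene pebble_a [(array([194., 248.]), 0.62), (array([176., 258.]), 0.6), (array([167., 248.]), 0.45)] [(array([169., 249.]), 0.66), (array([190., 245.]), 0.64), (array([175., 259.]), 0.52)]
[[ 0.507  -0.151   0.014 ]
 [ 0.5148 -0.1119  0.014 ]
 [ 0.5377 -0.1487  0.014 ]]
[ 0.2548 -0.598   0.2503] [ 0.9798  0.2001  0.     -0.    ] 0.9
```

```bash
python3 - <<'E'
import cv2,numpy as np
a=cv2.imread('pics/top1.png');b=cv2.imread('pics/scene1.png')
a=cv2.resize(a[130:350,120:520],(800,440));b=cv2.resize(b[150:350,80:580],(800,320))
cv2.imwrite('pics/c1a.png',a);cv2.imwrite('pics/c1b.png',b)
E
```

```text
(no output)
```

View pics/c1a.png

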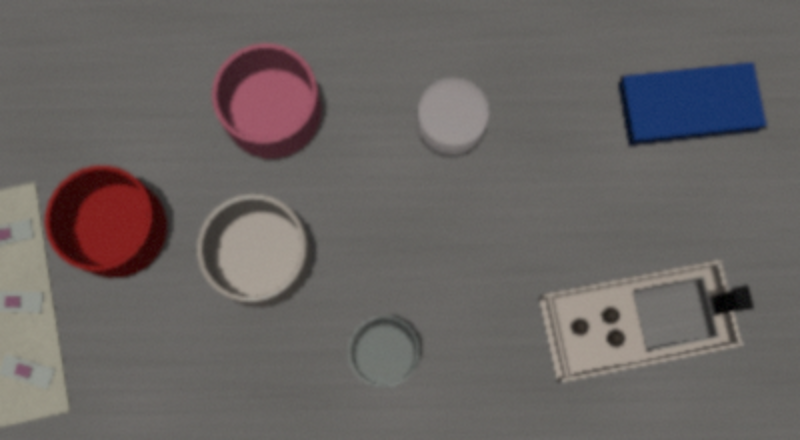

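View pics/c1b.png

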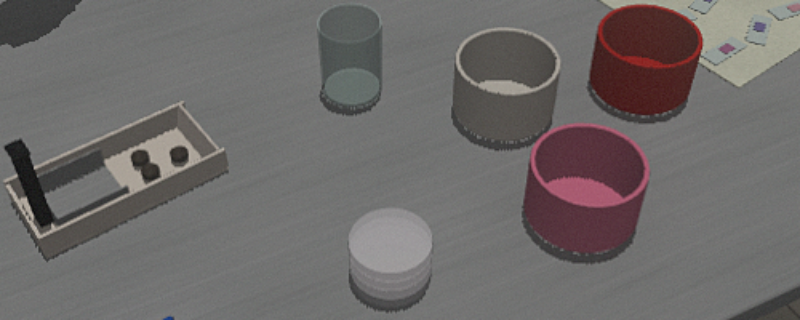

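The pictures show the white jar near top (246,254) and the beaker near (312,305). The tray has its leaning end on the left, near (395,298), and the scoop handle is near (487,279). The red and pink jars are decoys. Next I compute the tray axis from its rim corners and move above the handle.

```bash
python3 - <<'E'
from h import *
np.set_printoptions(precision=4,suppress=True)
c=np.array([(720,263),(741,345),(541,297),(560,381)])/2+[120,130]
P=pix2world("top",c,0.04);print(P)
s=np.array([(5,183),(45,256),(183,105),(228,168)])*[.625,.625]+[80,150]
S=pix2world("scene",s,0.04);print(S[[0,2,3]])
ax=(P[2:].mean(0)-P[:2].mean(0));print(np.linalg.norm(ax),np.degrees(np.arctan2(ax[1],ax[0])))
yaw=np.arctan2(ax[1],ax[0])
print("handle top",pix2world("top",[[120+737/2,130+300/2]],0.115))
print("beaker",pix2world("top",[[120+384/2,130+352/2]],0.05))
print("jar rim",pix2world("top",[[120+253/2,130+248/2]],0.085))
E
```

```text
[[ 0.5919 -0.2835  0.04  ]
 [ 0.4891 -0.3011  0.04  ]
 [ 0.5542 -0.0548  0.04  ]
 [ 0.4514 -0.0731  0.04  ]]
[[ 0.5009 -0.3059  0.04  ]
 [ 0.4652 -0.0823  0.04  ]
 [ 0.594  -0.0694  0.04  ]]
0.2314500848795449 99.3762902265023
handle top [[ 0.5379 -0.2712  0.115 ]]
beaker [[0.4907 0.14   0.05  ]]
jar rim [[0.6148 0.2934 0.085 ]]
```

```bash
cat >> h.py <<'E'
RTS=np.array([[0,-1,0],[-1,0,0],[0,0,-1.]])
def quat(yaw,pitch=0,flip=False):  # pitch>0: mouth down
    return (R.from_euler('ZY',[yaw,pitch])*R.from_matrix(RTS@(np.diag([-1,-1,1]) if flip else np.eye(3)))).as_quat()
def tcp(o,yaw,pitch=0,g=(-.048,0,.095)):  # TCP for scoop origin o
    return np.array(o)+R.from_euler('ZY',[yaw,pitch]).apply(g)
E
python3 - <<'E'
from h import *
np.set_printoptions(precision=4,suppress=True)
y=np.radians(99.5); t=np.array([.522,-.178,0]); ax=np.array([np.cos(y),np.sin(y),0])
move_gripper(.085)
move_ptp(t-.04*ax+[0,0,.33],quat(y))
print(read_qpos(),read_time_s())
save("wrist","w1")
for n in ["scoop","tray","pebble_a"]:
    for f in (look_for,tip_of):
        r=f("wrist",n)[:4]
        if r: print(n,f.__name__,[(np.round(x["at"]),round(x["confidence"],2)) for x in r],pix2world("wrist",[x["at"] for x in r],0.014 if n=="pebble_a" else .005))
E
```

```text
[ 0.4837  0.185  -0.185   1.6866  0.0363  1.2738 -1.1166] 2.85
scoop call [(array([338., 198.]), 0.8)] [[ 0.5248 -0.2397  0.005 ]]
scoop call [(array([332., 192.]), 0.84)] [[ 0.5315 -0.2303  0.005 ]]
tray call [(array([272., 189.]), 0.97)] [[ 0.5231 -0.149   0.005 ]]
tray call [(array([295., 191.]), 0.78)] [[ 0.5261 -0.1792  0.005 ]]
pebble_a call [(array([269., 183.]), 0.76), (array([240., 187.]), 0.58), (array([270., 204.]), 0.56)] [[ 0.5326 -0.1443  0.014 ]
 [ 0.5212 -0.1079  0.014 ]
 [ 0.5049 -0.1498  0.014 ]]
pebble_a call [(array([273., 205.]), 0.62), (array([271., 182.]), 0.6), (array([333., 194.]), 0.56), (array([239., 185.]), 0.52)] [[ 0.5041 -0.1529  0.014 ]
 [ 0.5339 -0.1465  0.014 ]
 [ 0.5317 -0.2305  0.014 ]
 [ 0.5235 -0.106   0.014 ]]
```

View pics/w1.png

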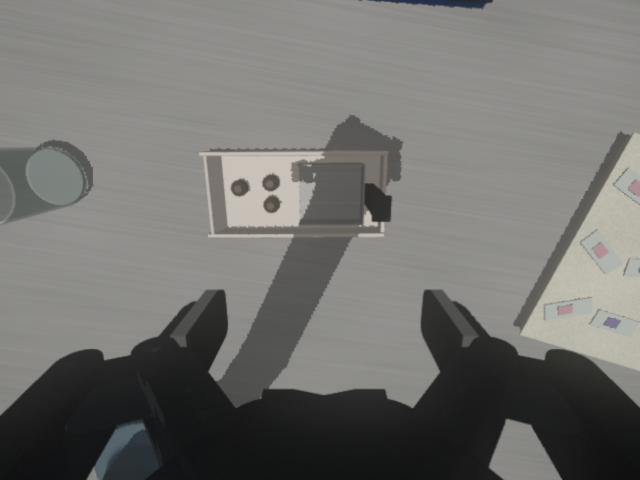

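```bash
python3 - <<'E'
from h import *
np.set_printoptions(precision=4,suppress=True)
# sub-pixel edges: print gray profiles along rows through tray for foot/handle
g=cv2.cvtColor(cv2.imread('pics/w1.png'),cv2.COLOR_BGR2GRAY)
print(g[220,196:236]); print(g[200,196:236])
c=[(387.5,152),(385,236),(201,153),(210,236.5)]
P=pix2world("wrist",c,.041);print(P)
for a,b in((0,2),(1,3)):
    d=P[b]-P[a];print(np.degrees(np.arctan2(d[1],d[0])),np.linalg.norm(d))
print(P.mean(0), "foot",pix2world("wrist",[(226,190)],.004), "handletop",pix2world("wrist",[(368,184),(391,195),(391,219),(369,222),(379,203)],.119))
y=np.radians(99.5)
d=P[:2].mean(0)-P[2:].mean(0)
E
```

```text
[142 142 143 143 144 143 143 144 144 143 143 143 143 150 177 182 161 129
 118 116 116 116 117 117 117 118 117 117 117 117 127 177 191 193 193 193
 193 193 193 193]
[141 142 142 142 142 142 142 142 142 141 143 154 178 182 160 128 118 116
 117 117 117 117 117 117 118 117 118 117 125 164 188 194 194 194 194 194
 194 194 194 194]
[[ 0.5968 -0.2851  0.041 ]
 [ 0.4929 -0.3049  0.041 ]
 [ 0.5587 -0.0632  0.041 ]
 [ 0.4551 -0.081   0.041 ]]
99.75004977851427 0.22519474391962366
99.59457183556162 0.22704311372853145
[ 0.5259 -0.1835  0.041 ] foot [[ 0.5116 -0.0866  0.004 ]] handletop [[ 0.5636 -0.2577  0.119 ]
 [ 0.5565 -0.283   0.119 ]
 [ 0.5321 -0.2885  0.119 ]
 [ 0.5252 -0.2666  0.119 ]
 [ 0.5465 -0.2727  0.119 ]]
```

```bash
cat >> h.py <<'E'
YT=np.radians(99.7); AX=np.array([np.cos(YT),np.sin(YT),0]); T0=np.array([.524,-.180,0])
E
python3 - <<'E'
from h import *
np.set_printoptions(precision=4,suppress=True)
p=T0-.1*AX
move_ptp(p+[0,0,.20],quat(YT)); save("wrist","w2")
movel(p+[0,0,.099],quat(YT),speed=.12)
print(read_ft_force()); save("wrist","w3")
print(read_time_s())
E
```

```text
[-0.048  -0.0328 -0.8046]
4.925
```

View pics/w3.png

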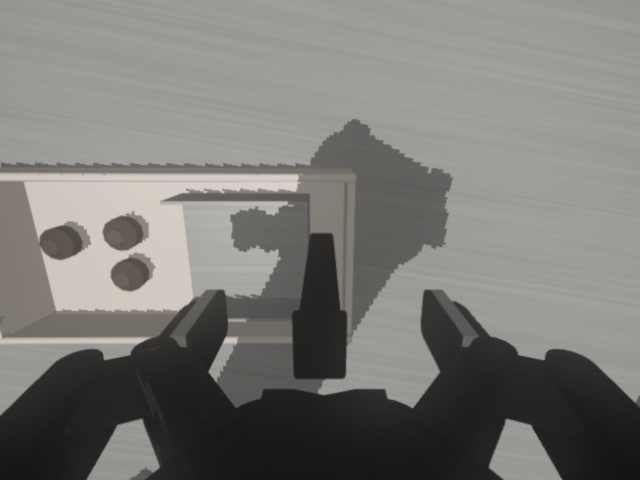

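```bash
python3 - <<'E'
from h import *
np.set_printoptions(precision=4,suppress=True)
h=pix2world("wrist",[(295,311),(345,311),(347,378),(294,378)],.119);print(h,h.mean(0))
f=pix2world("wrist",[(20,181),(58,341),(25,181),(53,311)],.004);print("foot",(f-T0)@AX)
c=pix2world("wrist",[(354,174),(349,342)],.041);print("near",(c-T0)@AX,(c-T0)@[-AX[1],AX[0],0])
lip=pix2world("wrist",[(183,201),(193,296)],.006);print("lip",(lip-T0)@AX)
print("handle",(h.mean(0)-T0)@AX,(h.mean(0)-T0)@[-AX[1],AX[0],0])
print(read_eef_pos()-T0+.1*AX)
E
```

```text
[[ 0.554  -0.2672  0.119 ]
 [ 0.5569 -0.2845  0.119 ]
 [ 0.5296 -0.2904  0.119 ]
 [ 0.5263 -0.2708  0.119 ]] [ 0.5417 -0.2782  0.119 ]
foot [0.0969 0.0988 0.0937 0.097 ]
near [-0.1176 -0.1171] [-0.0546  0.0503]
lip [-0.008 -0.007]
handle -0.09978368362153181 -0.0009087192106174989
[ 0.001  -0.0004  0.1002]
```

The handle sits centred between the open fingers, with its top near (320,345). The measurements agree with the tray frame to about 2 mm, so I grip and run the scoop.

```bash
python3 - <<'E'
from h import *
np.set_printoptions(precision=3,suppress=True)
move_gripper(.0,effort=80); print(read_finger_gap(),read_grasp_force(),read_ft_force(),read_eef_pos(),read_time_s())
p0=read_eef_pos(); q=read_tcp_rot()
e=lambda: ((read_eef_pos()-T0)@AX+.048)*1e3
for d,s in((.05,.06),(.085,.05),(.092,.03),(.095,.03),(.097,.03)):
    movel(p0+AX*d,q,speed=s); print(d,e(),read_ft_force()@AX,read_ft_force())
save("wrist","w4"); print(read_time_s())
E
```

```text
0.014939619335878139 78.4385633468628 [0.497 0.839 2.239] [ 0.541 -0.278  0.099] 5.5583
0.05 -0.2466381225637304 2.454909697211218 [-0.01   2.489  1.11 ]
0.085 34.66355395725668 2.0797137428650556 [-0.195  2.077  1.331]
0.092 40.32423441068765 -1.2160343175871373 [-0.515 -1.322 -1.385]
0.095 43.60483067606263 -0.9220978957756901 [-1.571 -1.204 -0.801]
0.097 45.700433504056825 -1.1301601510997232 [-0.651 -1.258 -0.42 ]
8.3333
```

View pics/w4.png

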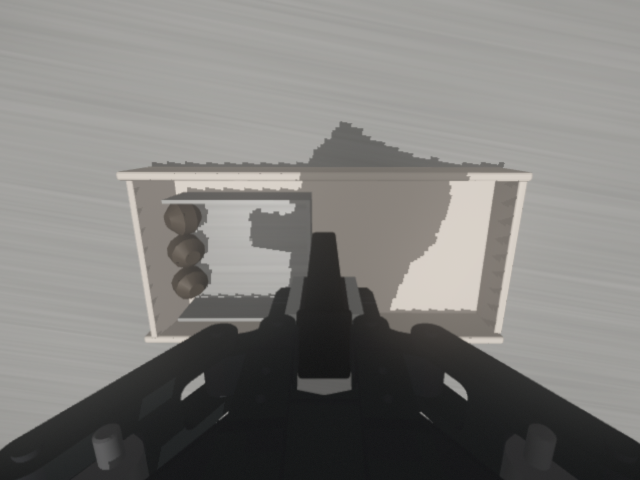

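The three pebbles stand in a row at the lip, near (184,218), (186,250) and (190,283), against the far end. A few more millimetres to go.

```bash
python3 - <<'E'
from h import *
np.set_printoptions(precision=3,suppress=True)
p0=read_eef_pos(); q=read_tcp_rot()
e=lambda: ((read_eef_pos()-T0)@AX+.048)*1e3
for d in np.arange(1,6)*.001:
    movel(p0+AX*d,q,speed=.02); f=read_ft_force(); print(d,e(),f@AX,f)
    if f@AX<-6 or e()>48.8: break
pause(.2)
im=save("wrist","w5"); r=tip_of("wrist","pebble_a")
P=pix2world("wrist",[x["at"] for x in r],.014)
o=T0+.048*AX; o=read_eef_pos()+.048*AX
for x,p in zip(r,P): print(np.round(x["at"]),round(x["confidence"],2),"scoop x,y",(p-o)@AX,(p-o)@[-AX[1],AX[0],0])
cv2.imwrite("pics/w5c.png",cv2.resize(im[150:350,100:340,::-1],(720,600)))
print(read_time_s())
E
```

```text
0.001 46.681574676615874 -1.1880977766081953 [-0.117 -1.225 -1.063]
0.002 47.723686023574345 -0.7655056221326029 [ 0.022 -0.773 -0.705]
0.003 48.84103036288851 -1.689033174277259 [ 0.708 -1.593 -0.375]
[197. 280.] 0.93 scoop x,y 0.03802606553800793 0.02018764482559578
[186. 219.] 0.89 scoop x,y 0.040370247309856055 -0.022321072445800994
[195. 248.] 0.68 scoop x,y 0.03695017337509536 -0.0023393753390282645
9.3833
```

View pics/w5c.png

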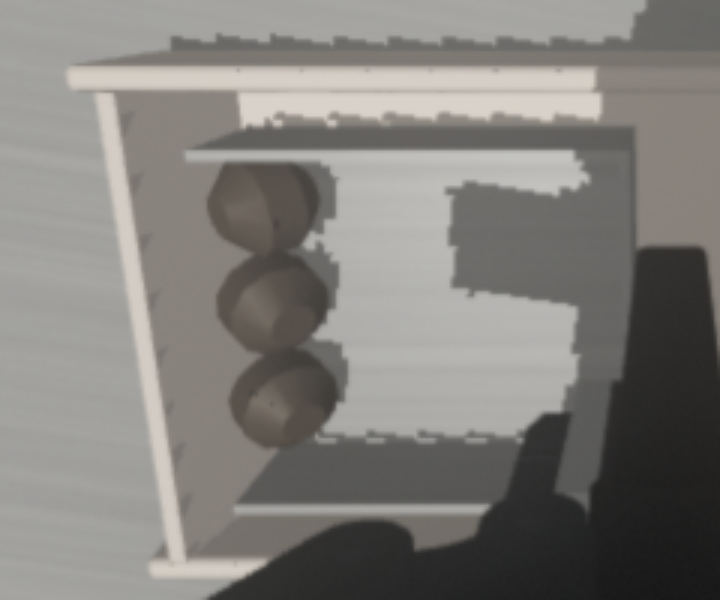

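All three pebbles now lie over the lip, at scoop x about 38 mm and y about -22, -2 and +20. Next I lift level, tilt back gently and check which dump yaws are reachable.

```bash
cat >> h.py <<'E'
JAR=np.array([.613,.295,0])
def dump_pose(yaw,pitch,lipz,back=.025):
    lip=JAR-back*np.array([np.cos(yaw),np.sin(yaw),0])+[0,0,lipz]
    o=lip-R.from_euler('ZY',[yaw,pitch]).apply([.045,0,0])
    return tcp(o,yaw,pitch),quat(yaw,pitch)
E
python3 - <<'E'
from h import *
np.set_printoptions(precision=2,suppress=True)
p0=read_eef_pos(); q=quat(YT)
movel(p0+[0,0,.012],q,speed=.02); movel(p0+[0,0,.075],q,speed=.05)
o=read_eef_pos()+.048*AX-[0,0,.095]
for a in(-7,-14,-20):
    a=np.radians(a); movel(tcp(o,YT,a),quat(YT,a),speed=.025)
pause(.5)
im=save("wrist","w6"); cv2.imwrite("pics/w6c.png",cv2.resize(im[150:400,60:380,::-1],(640,500)))
print(read_time_s(),read_qpos(),o)
for y in range(0,181,15):
    r=[inverse_kinematics(*dump_pose(np.radians(y),np.radians(a),z)) for a,z in((-20,.17),(20,.11),(55,.1))]
    print(y,[None if x is None else np.array(x) for x in r])
E
```

```text
14.025 [ 0.62  0.48 -0.21  1.74 -0.21  1.15 -0.87] [ 0.52 -0.13  0.08]
0 [array([ 0.35,  0.28, -1.22,  2.02,  0.69,  0.89,  1.9 ]), array([ 0.26,  0.88, -1.25,  1.45,  0.54,  1.6 ,  2.15]), None]
15 [array([ 0.54,  0.16, -1.24,  2.08,  0.44,  0.72,  2.44]), array([-1.27,  0.98,  1.37,  1.52, -0.83,  1.75, -2.73]), None]
30 [array([-2.  , -0.38,  1.36,  2.18,  0.59,  0.76,  2.7 ]), array([-1.22,  0.81,  1.15,  1.52, -0.58,  1.61, -2.63]), None]
45 [array([ 0.11,  0.08, -0.48,  2.07, -0.16,  0.68, -2.61]), array([-1.13,  0.69,  0.92,  1.52, -0.35,  1.5 , -2.52]), None]
60 [array([ 0.13,  0.16, -0.4 ,  1.99, -0.26,  0.77, -2.19]), array([-0.29,  0.53, -0.33,  1.48,  0.32,  1.48, -2.78]), None]
75 [array([ 0.15,  0.27, -0.37,  1.86, -0.28,  0.89, -1.87]), array([-0.28,  0.53, -0.35,  1.49,  0.4 ,  1.44, -2.55]), array([-0.85,  0.94,  0.26,  1.04,  0.38,  1.94, -2.44])]
90 [array([ 0.15,  0.38, -0.36,  1.71, -0.25,  1.02, -1.63]), array([-0.26,  0.52, -0.39,  1.5 ,  0.48,  1.39, -2.34]), array([-0.57,  0.87, -0.37,  1.18,  0.85,  1.95, -2.53])]
105 [array([ 0.13,  0.5 , -0.37,  1.54, -0.1
[... 329 characters left out ...]
04,  0.74, -0.43,  1.18, -0.03,  1.44, -1.08]), array([-0.08,  0.54, -0.63,  1.55,  0.71,  1.19, -1.71]), array([-0.25,  0.71, -0.87,  1.69,  1.4 ,  1.64, -2.31])]
150 [array([-0.02,  0.85, -0.46,  1.  ,  0.07,  1.57, -0.91]), array([-0.06,  0.53, -0.65,  1.56,  0.72,  1.1 , -1.47]), array([-0.14,  0.63, -0.94,  1.85,  1.52,  1.45, -2.22])]
165 [array([-0.11,  0.94, -0.5 ,  0.83,  0.17,  1.7 , -0.73]), array([-0.02,  0.54, -0.69,  1.57,  0.72,  1.02, -1.22]), array([ 0.01,  0.56, -1.02,  1.99,  1.65,  1.23, -2.13])]
180 [array([-0.19,  1.02, -0.53,  0.69,  0.27,  1.8 , -0.54]), array([ 0.02,  0.55, -0.75,  1.58,  0.7 ,  0.95, -0.96]), array([ 0.17,  0.48, -1.08,  2.1 ,  1.79,  0.95, -2.05])]
```

View pics/w6c.png

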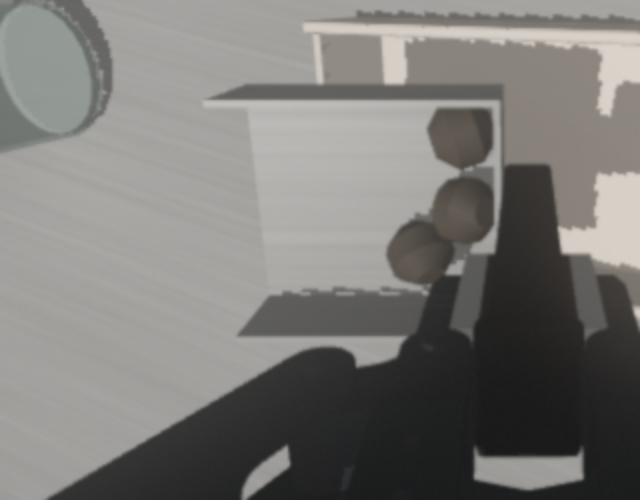

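All three pebbles rest at the back of the pan, at crop pixels (460,135), (465,208) and (420,250). I carry them over at yaw 120° and tip.

```bash
python3 - <<'E'
from h import *
np.set_printoptions(precision=3,suppress=True)
d=np.radians
p=read_eef_pos(); movel(p+[0,0,.10],speed=.08)
Y=d(120)
q=dump_pose(Y,d(-20),.18)
movel(q[0],q[1],speed=.13)
print(read_time_s(),read_eef_pos(),read_qpos())
im=save("top","t2"); cv2.imwrite("pics/t2c.png",cv2.resize(im[130:350,120:520,::-1],(800,440)))
im=save("wrist","w7")
print(tip_of("wrist","jar"),pix2world("wrist",[tip_of("wrist","jar")[0]["at"]],0.))
E
```

```text
18.725 [0.685 0.169 0.237] [ 0.097  0.615 -0.394  1.351 -0.115  1.313 -1.254]
[{'at': [283.5, 197.1], 'confidence': 0.93}, {'at': [372.7, 35.7], 'confidence': 0.65}, {'at': [169.4, 91.4], 'confidence': 0.56}] [[0.621 0.29  0.   ]]
```

View pics/w7.png

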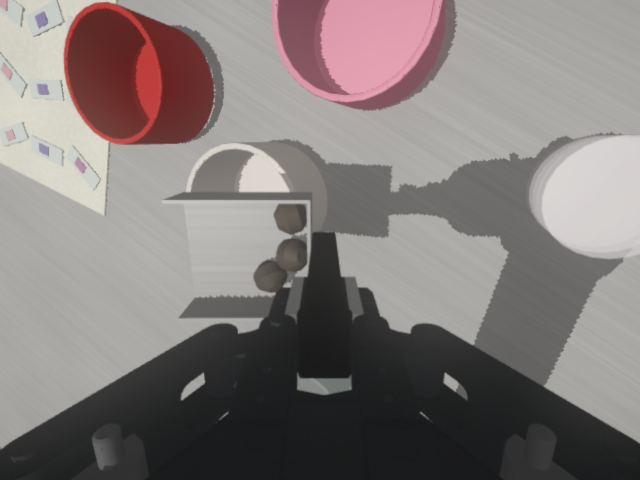

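```bash
python3 - <<'E'
from h import *
np.set_printoptions(precision=3,suppress=True)
d=np.radians; Y=d(120)
for a,z in((0,.14),(15,.115),(30,.102),(45,.1),(55,.1)):
    q=dump_pose(Y,d(a),z)
    try: movel(q[0],q[1],speed=.09)
    except MotionError as e: print(a,e); break
    print(a,read_time_s(),read_ft_force(),read_qpos())
pause(.8)
im=save("top","t3"); 
im=save("wrist","w8")
im2=save("scene","s3"); 
cv2.imwrite("pics/s3c.png",np.vstack([cv2.resize(im2[130:310,300:560,::-1],(520,360)),cv2.resize(im[100:340,100:440,::-1],(520,230))]))
E
```

```text
0 19.425 [ 0.229 -0.408 -2.724] [-0.12   0.508 -0.313  1.466  0.16   1.193 -1.496]
15 19.8833 [ 0.642 -0.205 -2.11 ] [-0.312  0.481 -0.245  1.531  0.406  1.175 -1.741]
30 20.3917 [ 0.506 -0.531 -1.676] [-0.506  0.501 -0.187  1.562  0.644  1.249 -1.985]
45 20.925 [ 0.806 -1.127 -2.923] [-0.683  0.567 -0.138  1.56   0.837  1.392 -2.179]
55 21.3333 [ 0.324 -0.832 -3.001] [-0.787  0.636 -0.106  1.545  0.937  1.502 -2.278]
```

View pics/s3c.png

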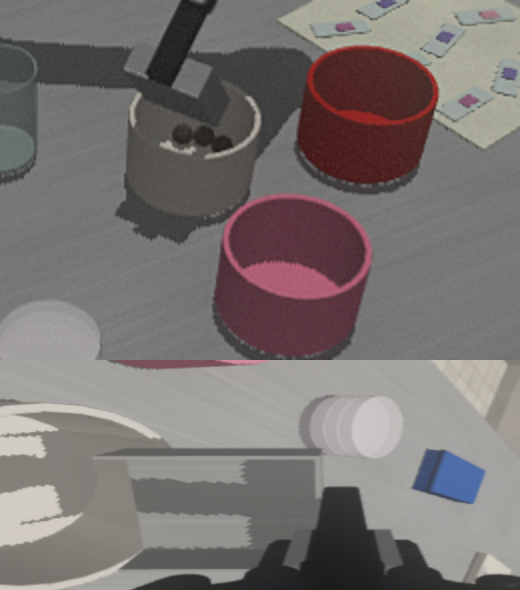

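The scene picture shows all three dark pebbles inside the white jar, and the wrist picture shows an empty pan. I take the scoop back to the tray.

```bash
python3 - <<'E'
from h import *
np.set_printoptions(precision=3,suppress=True)
d=np.radians; Y=d(120)
for a,z in((45,.13),(20,.17),(0,.19)):
    q=dump_pose(Y,d(a),z); movel(q[0],q[1],speed=.12)
o=T0+0.0*AX+[0,0,.004]
q=quat(YT)
movel(tcp(o+[0,0,.14],YT),q,speed=.15)
movel(tcp(o+[0,0,.02],YT),q,speed=.1)
for z in (.006,.003,.001,0):
    movel(tcp(o+[0,0,z],YT),q,speed=.03); f=read_ft_force(); print(z,read_eef_pos(),f)
    if f[2]>3: break
move_gripper(.03); pause(.2); move_gripper(.085); print(read_ft_force())
movel(read_eef_pos()+[0,0,.15],speed=.12)
print(read_time_s(),read_qpos())
a=save("top","t9"); b=save("scene","s9")
cv2.imwrite("pics/f9.png",np.vstack([cv2.resize(a[170:330,200:520,::-1],(600,300)),cv2.resize(b[150:350,80:580,::-1],(600,240))]))
E
```

```text
0.006 [ 0.532 -0.227  0.105] [ 0.316  0.164 -2.288]
0.003 [ 0.532 -0.227  0.102] [ 0.022 -0.595 -2.112]
0.001 [ 0.532 -0.227  0.1  ] [-0.242 -0.666 -2.784]
0 [ 0.532 -0.227  0.099] [-0.266 -0.562 -2.275]
[-0.172  0.651 -0.053]
32.25 [ 0.363  0.253 -0.036  1.775  0.01   1.116 -1.077]
```

View pics/f9.png

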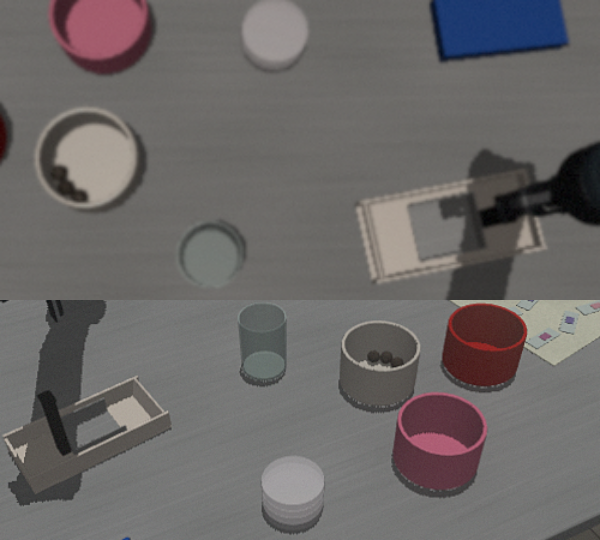

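The pebbles lie in the white jar, near (68,185) in the upper crop. The scoop stands upright in the tray, and the gripper is clear of everything.

```bash
python3 -c "
from bench import *
pause(.5); print(sign_off())"
```

```text
the job is handed in; nothing more can be done
None
```

The job is handed in at about 33 s of the 58 s allowed: the last pictures show all three pebbles in the white mill jar, the jar still standing in place, and the empty scoop upright in the tray with the gripper clear; no verdict came back.

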